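# Check a chopping board under the swing-arm lamp

### The arm

A 6-joint arm with a two-finger parallel gripper is mounted at the origin on the work surface. World frame = base frame: x ahead of the robot, y to its left, z up, the work surface at z = 0. Lengths are in m, angles in rad, forces in N, time in s.
With the tool pointing down it reaches from about 0.35 to 0.775 m from the base axis. Payload 5.5 kg.
Tool frame: the origin (TCP) lies midway between the tips of the shut fingers; the grasp point (between the pads) lies 19 mm behind it; z points along the fingers, y is the direction in which the jaws open and shut (so a half turn about z gives the same grasp; the last joint's range is limited). The gripper opens to 85 mm and grips with 20 to 120 N. Pads are 22 mm wide; open, the fingers measure 114 mm over their backs; the gripper's body (76 mm by 85 mm) begins 54 mm behind the grasp point. The pads swing forward as they close: fully open they stand 13 mm farther back than shut.
Start: joints at [-1.317, 0.313, 0.046, 1.304, 0, 1.431], TCP at [0.221, -0.531, 0.231] pointing down, gripper open.
Joint ranges: [-2.76, 2.76], [-0.86, 1.69], [-1.03, 1.26], [-2.2, 2.34], [-1.47, 1.5], [-3.14, 3.14]. Speed limits (rad/s): [2.57, 2.57, 3.14, 3.14, 3.14, 3.14].

### API

Orientations are given as a unit quaternion [w, x, y, z].
In Python, from workcell import env gives the robot as it stands.
- The arm moves only by the shell command python3 -m creep 'ROWS' [OPENING] [FORCE]. ROWS is JSON, a list of rows, each a list of 6 numbers: the shift along the tool's x, y, z in m, then the turn, a rotation vector about the tool's x, y, z in degrees. A call has exactly 8 rows; each row is the pose to reach, as a shift and turn from the pose commanded when the call began, along the tool's axes at that moment; what a row does not reach only later rows make up. A row lasts 1/10 s, in which the tool goes at most 50 mm and 8.59 degrees, less where a joint would pass 70% of its speed; a pose out of reach is approached as far as the arm can. A call with a gripper value outside its range is refused whole. OPENING is the finger opening in m, from 0 to 0.0854, set as the call begins (- or left out, the last holds). The fingers move at their own pace and stop on an object; FORCE is the grip in N (left out, the last holds). Time passes only in rows, so rows that repeat a pose let the fingers close, or fill a call up. It gives the time, the measured TCP pose, the force and the opening at its end, in the units of the state.
- env.get_state(): the state, without advancing time (a new reading comes with each control period).
- env.read_camera(name): name is "side" or "top"; returns (picture, depth): 384x512x3 uint8, blue, green, red; 384x512 float32, m along the optical axis (not along the pixel's ray), 0 where there is no reading.
- env.camera_params(name): a dict with "fx", "fy", "cx", "cy" (pixels), "k1" (the pictures are not rectified: a ray, as slopes to the right and down, at radius r is drawn at 1 + k1 r^2 times it, then the intrinsics apply), "position" and "orientation" of the camera in the world. Camera axes: x right, y up, looking along -z (the intrinsics and any distortion apply to the point x, -y, -z); pixel columns grow to the right and rows downward; lengths in m; the calibration is good to about 2 mm. A picture is of the moment at which its call begins. camera_params takes no time and is no camera call.
- env.hand_in(): hands the job in, once; it reports no verdict.
The state is a dict: "clock": time; "joint_pos": joint angles; "qvel": joint speeds; "tau": joint torques, N m; "tcp_pos": TCP position; "orientation": TCP orientation; "wrist_force": force on the tool from outside, world axes, zero at the start; "ft_torque": the same for the moment, N m; "finger_gap": finger opening in m.
Only numpy, scipy, OpenCV 4.12 (cv2) and the standard library are available. Lean on these libraries where they do the work, as an engineer would, in place of code of your own. Each camera call takes 0.05 s, during which the arm holds its last target. There are 200 camera calls.

### The job

First swing the lamp that is over the board rack to the robot's left as far as it goes. Then lift the red chopping board by its handle straight out of the rack and hold it up in the air close below the lamp head, handle end uppermost, its bottom edge level and a hand's breadth or more above the worktop, leaned to about 45 degrees so that its grooved face (the one away from the robot) looks up into the light. Finish still holding it there, steady and touching nothing else; leave the lamp, the other boards and everything on the worktop where they stand.

Things in the scene. Friction and masses are not known exactly. Their poses are not given: they have to be found in the camera images.
- red_board: Red plastic board, 10 mm thick, 150 to 310 g, upright in any of the 3 slots. Panel 180 wide x 100 tall, flat handle 60 wide above it, top 150 above the bottom edge. Dark groove on one face. Origin: centre of bottom edge (5 mm above the worktop at the start). z: to the handle; x: out of the grooved face, within 20 deg of world +x at first; y: along the bottom edge.
- red_board_grip (a point): Point in the middle of the red board's handle, 132 mm above its bottom edge (18 mm below the handle's top): pinch here across the 10 mm thickness (along the board's x), from above.
- red_board_face (a point): Centre of the red board's panel, 50 mm above its bottom edge.
- red_board_foot (a point): Centre of the red board's bottom edge.
- green_board: Green opaque plastic chopping board, same shape and size as the red one, standing in the rack; a bystander. Origin: centre of its bottom edge; z up, x out of its grooved face
- white_board: White opaque plastic chopping board, same shape and size as the red one, standing in the rack; a bystander. Origin: centre of its bottom edge; z up, x out of its grooved face
- rack: Fixed grey tray, 200 x 200 mm, rim 22 mm high, floor 5 mm thick; three pairs of steel wire loops, 58 mm high, make 14 mm slots along y, centred at x = -60, 0, +60 mm. Origin: centre of the underside; z up, x roughly away from the robot. 50 mm is free beside each board; handle tops stand 155 mm above the worktop.
- lamp: Fixed lamp stand: round grey foot of radius 50 mm with a thin steel post (radius 11 mm, up to 303 mm), carrying the swinging arm. Origin: centre of the foot's underside.
- lamp_arm (a joint): Angle of the lamp arm about the vertical post, rad: 0 to 1.5. It starts over the rack at 0.05 to 0.45 and grows as the arm swings to the robot's left (clockwise seen from above, the head passing on the robot's side of the post); 1.5 is the left stop. Light friction (under 1 N at the head); stays where it is left.
- lamp_pivot (a point): Point on the post's axis at the arm's height (287 mm).
- lamp_head (a point): Centre of the underside of the round lamp head (radius 45 mm, 22 mm thick), 275 mm above the worktop, 210 mm from the pivot; the light shines down.
- lamp_knob (a point): Upright round black knob on top of the lamp head, 18 mm in diameter; its top is 337 mm above the worktop, the head's top 297 mm. This point is on its axis 14 mm below its top (323 mm above the worktop): pinch here from above, or push the knob sideways.
- mug: Blue mug, radius 40 mm, 92 mm high, handle at its +y, a loose bystander; origin: centre of its underside, z up
- bowl: White bowl, radius 62 mm, 55 mm high, a loose bystander; origin: centre of its underside, z up
- tumbler: Green glass, radius 36 mm, 100 mm high, a loose bystander; origin: centre of its underside, z up
- jar: Amber jar with a brass lid, radius 30 mm, 95 mm high, a loose bystander; origin: centre of its underside, z up
- soap: Green bottle with white cap, radius 30 mm, 190 mm high, a loose bystander; origin: centre of its underside, z up

How it is judged:
By the outcome, as a careful person would: the job done as asked, in the order asked, and still so for the second after the job is handed in, while the arm keeps its last pose, push and grip.
It also fails if it takes over 58 s, if anything falls off the work surface, if the arm or the gripper's body presses on something with over 40 N, if the wrist force passes 120 N, or if a joint passes its speed limit or range.

## Working session

There is one attempt and no reset: what is moved stays moved. The work goes in short steps, Python scripts to look and compute and a shell command to move; the robot and the scene stay as the last step left them, time stands still between calls to the robot, and variables do not carry over. Pictures are saved under pics/ and viewed, about 8 in all and at most 12, crops included, and the job is handed in when it is done.

```bash
mkdir -p pics; ls
cat > h.py <<'E'
import numpy as np, cv2
from scipy.spatial.transform import Rotation as R
from workcell import env
def grab(n,tag):
    im,d=env.read_camera(n); cv2.imwrite(f'pics/{tag}_{n}.png',im); np.save(f'pics/{tag}_{n}.npy',d); return im,d
def cam(n):
    p=env.camera_params(n); q=p['orientation']; return p,np.array(p['position']),R.from_quat([q[1],q[2],q[3],q[0]])
def rays(n,uv):
    p,c,r=cam(n); uv=np.asarray(uv,float).reshape(-1,1,2)
    K=np.array([[p['fx'],0,p['cx']],[0,p['fy'],p['cy']],[0,0,1]])
    s=cv2.undistortPoints(uv,K,np.array([p['k1'],0,0,0,0.]))[:,0]
    return c,r.apply(np.c_[s[:,0],-s[:,1],-np.ones(len(s))])
def onplane(n,uv,z):
    c,d=rays(n,uv); return c+d*((z-c[2])/d[:,2])[:,None]
def cloud(n,d,mask=None):
    v,u=np.nonzero((d>0)&(mask if mask is not None else True))
    c,r=rays(n,np.c_[u,v]); return c+r*d[v,u][:,None],u,v
def tcp():
    s=env.get_state(); q=s['orientation']; return np.array(s['tcp_pos']),R.from_quat([q[1],q[2],q[3],q[0]]),s
E
python3 - <<'E'
from h import *
for n in('side','top'):
    grab(n,'a'); print(env.camera_params(n))
p,r,s=tcp();print(s,r.as_matrix().round(3))
a=cv2.imread('pics/a_side.png');b=cv2.imread('pics/a_top.png')
cv2.imwrite('pics/a1.png',cv2.resize(a,(768,576)));cv2.imwrite('pics/a2.png',cv2.resize(b,(768,576)))
E
```

```text
pics
{'fx': 377.8778279705266, 'fy': 377.8778279705266, 'cx': 257.9489866141969, 'cy': 199.14319793082979, 'k1': -0.10146389782200997, 'position': array([0.31883046, 0.59844759, 1.01310466]), 'orientation': array([-0.20980105, -0.07471595,  0.33855144,  0.91421221])}
{'fx': 405.08014906696576, 'fy': 405.08014906696576, 'cx': 264.5038740320603, 'cy': 188.40660070717385, 'k1': -0.0413746774309418, 'position': array([0.39724962, 0.00938031, 1.64904581]), 'orientation': array([-0.70155935, -0.05195274,  0.05406098,  0.70865563])}
{'clock': 0.1, 'joint_pos': array([-1.31660545e+00,  3.13941277e-01,  4.51003737e-02,  1.30358932e+00,
        2.32731744e-05,  1.43119227e+00]), 'qvel': array([-0.00103353, -0.00270849,  0.00311213, -0.00243236,  0.00225024,
        0.00118675]), 'tau': array([ 2.40507819e-03, -4.81724381e+01,  2.99244422e+01,  1.27198646e-02,
       -1.99876426e-04,  9.87477833e-07]), 'tcp_pos': array([ 0.2205073 , -0.5305556 ,  0.23049213]), 'orientation': array([-8.16273866e-04,  9.80677912e-01,  1.95627617e-01, -3.51626422e-05]), 'wrist_force': array([ 1.23050548, -0.31454435, -0.44645184]), 'ft_torque': array([-0.01780116, -0.00720853, -0.08480931]), 'finger_gap': 0.0852739805209313} [[ 0.923  0.384 -0.   ]
 [ 0.384 -0.923  0.002]
 [ 0.    -0.002 -1.   ]]
```

View pics/a1.png

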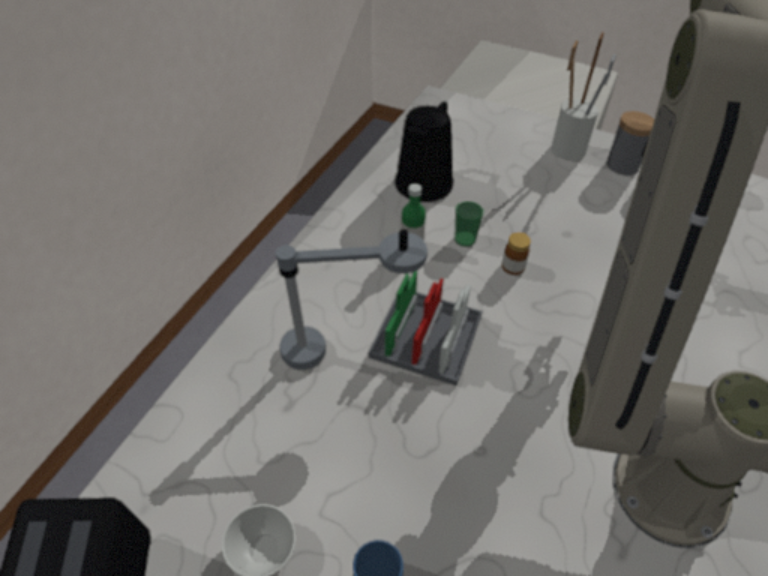

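View pics/a2.png

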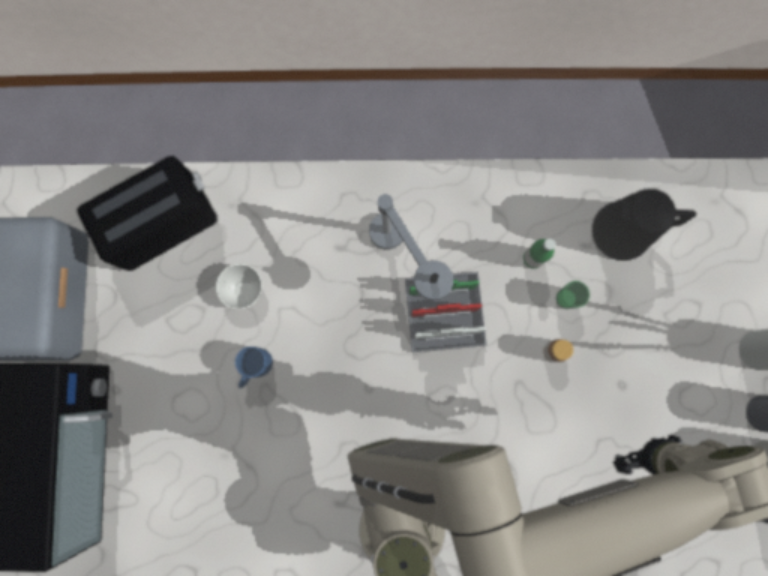

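The pictures show the red board in the middle slot (top ≈ (445,308), side ≈ (428,320)), with green beyond it and white nearer the robot. The lamp knob is at top (434,278), side (403,240), and the pivot at top (385,203). The mug and bowl stand to the left, with soap, tumbler and jar to the right.

Run:
```python
from h import *
I={n:(cv2.imread(f'pics/a_{n}.png'),np.load(f'pics/a_{n}.npy')) for n in('side','top')}
# knob: dark blob near
for n,(u0,v0) in (('top',(289,185)),('side',(269,160))):
    g=I[n][0].max(2); w=np.zeros_like(g); w[v0-12:v0+13,u0-12:u0+13]=1
    m=(g<60)&(w>0); v,u=np.nonzero(m); print(n,'knob px',u.mean(),v.mean(),len(u), onplane(n,[[u.mean(),v.mean()]],.337 if n=='top' else .317).round(4))
# pivot cap
print('pivot', onplane('top',[[385/1.5,203/1.5]],.303), onplane('side',[[287/1.5,255/1.5]],.303))
# lamp head points height .297
for n in I:
    P,u,v=cloud(n,I[n][1]); ok=(abs(P[:,2]-.297)<.008)&(P[:,0]>.3)&(P[:,0]<.9)&(P[:,1]<.15)&(P[:,1]>-.3)
    q=P[ok]; print(n,'head-ish',len(q),q[:,:2].min(0).round(3),q[:,:2].max(0).round(3))
    hsv=cv2.cvtColor(I[n][0],cv2.COLOR_BGR2HSV)
    red=((hsv[...,0]<8)|(hsv[...,0]>172))&(hsv[...,1]>150)&(hsv[...,2]>60)
    P,u,v=cloud(n,I[n][1],red); ok=(P[:,0]>.35)&(P[:,0]<.8)&(abs(P[:,1])<.3); P=P[ok]
    print(n,'red',len(P),P.min(0).round(3),P.max(0).round(3))
    hi=P[P[:,2]>.145]; print(' handle top',len(hi),hi.mean(0).round(4) if len(hi) else '',hi.min(0).round(3),hi.max(0).round(3))
    if n=='top':
        top=P[P[:,2]>.09]; f=np.polyfit(top[:,1],top[:,0],1); print(' fit x=a y+b',f, len(top))
P,u,v=cloud('top',I['top'][1])
for nm,(a,b),r in (('mug',(254,362),18),('bowl',(238,286),24),('tumb',(572,295),18),('jar',(560,350),14),('soap',(542,250),14)):
    ok=(np.hypot(u-a/1.5,v-b/1.5)<r/1.0)&(P[:,2]>.03)&(P[:,2]<.25); q=P[ok]; print(nm,len(q),np.median(q,0).round(3),q[:,2].max().round(3))
```

```text
top knob px 289.0 185.0 7 [[ 0.6061 -0.076   0.337 ]]
side knob px 270.5217391304348 156.8521739130435 115 [[ 0.6088 -0.0897  0.317 ]]
pivot [[0.78517628 0.02931296 0.303     ]] [[0.78261315 0.03485065 0.303     ]]
side head-ish 1085 [ 0.565 -0.119] [0.806 0.05 ]
side red 315 [ 0.552 -0.204  0.018] [ 0.573 -0.03   0.158]
 handle top 44 [ 0.5617 -0.1142  0.1525] [ 0.557 -0.146  0.146] [ 0.566 -0.09   0.158]
top head-ish 828 [ 0.565 -0.12 ] [0.807 0.045]
top red 12 [ 0.558 -0.197  0.102] [ 0.568 -0.063  0.158]
 handle top 9 [ 0.5629 -0.1306  0.1551] [ 0.56  -0.149  0.152] [ 0.564 -0.109  0.158]
 fit x=a y+b [-0.06905029  0.55393164] 12
mug 229 [0.43  0.396 0.076] 0.1
bowl 280 [0.645 0.447 0.047] 0.063
tumb 221 [ 0.601 -0.468  0.078] 0.109
jar 236 [ 0.454 -0.41   0.093] 0.104
soap 295 [ 0.702 -0.363  0.126] 0.197
```

```bash
cat >> h.py <<'E'
def delta(pos,Rm):
    "shift mm and turn deg (tool axes) from the present pose to world pose"
    p,r,s=tcp(); print('shift',r.inv().apply(np.array(pos)-p).round(4),'turn',np.degrees((r.inv()*R.from_matrix(Rm)).as_rotvec()).round(1),'tcp',p.round(4),'F',np.round(s['wrist_force'],1),'gap',round(s['finger_gap'],4),'t',s['clock'],'q',np.round(s['joint_pos'],2))
DOWN=lambda yaw: np.array([[np.cos(yaw),np.sin(yaw),0],[np.sin(yaw),-np.cos(yaw),0],[0,0,-1.]])
E
python3 -m creep '[[0.04,-0.02,-0.02,0,0,-8],[0.08,-0.04,-0.04,0,0,-16],[0.12,-0.06,-0.06,0,0,-24],[0.16,-0.08,-0.08,0,0,-32],[0.2,-0.1,-0.1,0,0,-40],[0.24,-0.12,-0.12,0,0,-48],[0.28,-0.14,-0.14,0,0,-56],[0.32,-0.16,-0.15,0,0,-64]]' 0.06 25
python3 -c "
from h import *
delta([.609,-.076,.38],DOWN(np.pi))"
```

```text
clock: 0.9
tcp_pos: [0.4558, -0.2591, 0.3829]
orientation: [0.001, 0.726, 0.688, 0.0]
wrist_force: [1.2, -0.5, -0.2]
finger_gap: 0.0601
shift [0.1911 0.143  0.0029] turn [  0.    0.1 -93.1] tcp [ 0.4558 -0.2591  0.3829] F [ 1.2 -0.5 -0.2] gap 0.0601 t 0.9 q [-0.67  0.22  0.29  1.64 -0.    0.96]
```

```bash
python3 -m creep '[[0.024,0.018,0,0,0,-8.5],[0.048,0.036,0,0,0,-17],[0.072,0.054,0,0,0,-25.5],[0.096,0.072,0,0,0,-34],[0.12,0.09,0,0,0,-42.5],[0.144,0.108,0,0,0,-51],[0.17,0.126,0,0,0,-59.5],[0.191,0.143,0,0,0,-68]]'
python3 -c "
from h import *
delta([.609,-.076,.305],DOWN(np.pi))"
```

```text
clock: 1.7
tcp_pos: [0.6095, -0.0769, 0.3808]
orientation: [-0.0, 0.217, 0.976, 0.0]
wrist_force: [-0.2, -0.5, -0.5]
finger_gap: 0.0601
shift [0.0008 0.0006 0.0758] turn [  0.   -0.1 -25. ] tcp [ 0.6095 -0.0769  0.3808] F [-0.2 -0.5 -0.5] gap 0.0601 t 1.7 q [-0.26  0.42  0.57  1.72  0.    0.18]
```

```bash
python3 -m creep '[[0,0,0.01,0,0,-8],[0,0,0.02,0,0,-16],[0,0,0.035,0,0,-25],[0.001,0.001,0.045,0,0,-25],[0.001,0.001,0.055,0,0,-25],[0.001,0.001,0.065,0,0,-25],[0.001,0.001,0.072,0,0,-25],[0.001,0.001,0.072,0,0,-25]]'
python3 - <<'E'
from h import *
delta([.609,-.076,.308],DOWN(np.pi))
a,_=grab('side','b');b,_=grab('top','b')
cv2.imwrite('pics/b.png',np.hstack([cv2.resize(a[100:230,200:330],(400,400)),cv2.resize(b[120:250,220:350],(400,400))]))
E
```

```text
clock: 2.5
tcp_pos: [0.608, -0.0771, 0.308]
orientation: [-0.001, 0.004, 1.0, 0.0]
wrist_force: [0.1, -0.3, 0.2]
finger_gap: 0.0599
shift [-0.001   0.0011  0.    ] turn [ 0.  -0.1 -0.5] tcp [ 0.608  -0.0771  0.308 ] F [ 0.1 -0.3  0.2] gap 0.0599 t 2.5 q [-0.26  0.39  0.34  1.52 -0.   -0.25]
```

View pics/b.png

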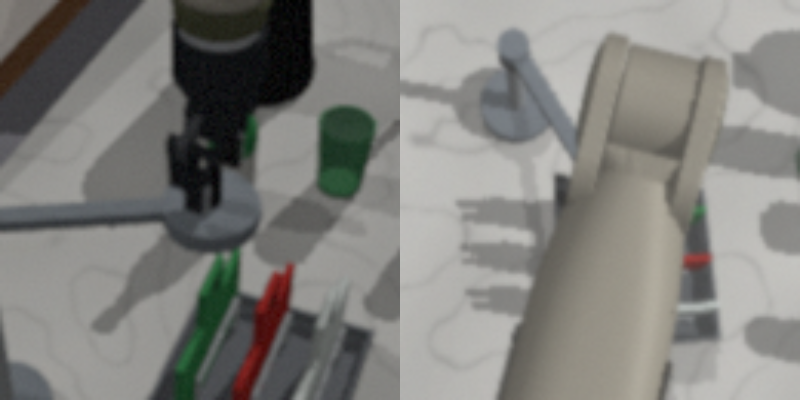

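The side crop shows the open fingers straddling the knob at about (200,185), above the head.

```bash
python3 -m creep '[[0,0,0,0,0,0],[0,0,0,0,0,0],[0,0,0,0,0,0],[0,0,0,0,0,0],[0,0,0,0,0,0],[0,0,0,0,0,0],[0,0,0,0,0,0],[0,0,0,0,0,0]]' 0 25
python3 - <<'E'
from h import *
P=np.array([.787,.031]);p,r,s=tcp();print(s['ft_torque'])
h=p[:2]-P;print(np.hypot(*h),np.degrees(np.arctan2(h[1],h[0])))
h*=.21/np.hypot(*h)
for a in range(0,91,5):
    v=R.from_euler('z',-a,degrees=True).apply([*h,0])
    print(a,r.inv().apply(np.array([*(P+v[:2]),p[2]])-p).round(3))
E
```

```text
clock: 3.4
tcp_pos: [0.6088, -0.077, 0.3098]
orientation: [0.001, 0.004, 1.0, -0.0]
wrist_force: [1.0, -0.4, 4.4]
finger_gap: 0.0173
[ 0.16653064 -0.22268873  0.0749556 ]
0.20841786289169528 -148.77519292241723
0 [ 0.001 -0.001 -0.   ]
5 [ 0.01   0.015 -0.   ]
10 [ 0.018  0.032 -0.   ]
15 [ 0.024  0.049 -0.   ]
20 [ 0.028  0.067 -0.   ]
25 [ 0.031  0.085 -0.   ]
30 [ 0.033  0.103 -0.   ]
35 [ 0.032  0.122 -0.   ]
40 [ 0.03  0.14 -0.  ]
45 [ 0.027  0.158 -0.   ]
50 [ 0.022  0.175 -0.   ]
55 [ 0.015  0.193 -0.   ]
60 [ 0.007  0.209 -0.   ]
65 [-0.002  0.225 -0.   ]
70 [-0.013  0.24  -0.   ]
75 [-0.025  0.254 -0.   ]
80 [-0.038  0.266 -0.   ]
85 [-0.052  0.278  0.   ]
90 [-0.067  0.288  0.   ]
```

```bash
python3 -m creep '[[0.005,0.007,-0.003,0,0,0],[0.01,0.016,-0.003,0,0,0],[0.018,0.032,-0.003,0,0,0],[0.024,0.049,-0.003,0,0,0],[0.028,0.067,-0.003,0,0,0],[0.031,0.085,-0.003,0,0,0],[0.033,0.103,-0.003,0,0,0],[0.032,0.122,-0.003,0,0,0]]'
python3 - <<'E'
from h import *
P=np.array([.787,.031]);p,r,s=tcp();print(s['ft_torque'])
h=p[:2]-P;print(np.hypot(*h),np.degrees(np.arctan2(h[1],h[0])))
h*=.21/np.hypot(*h)
for a in range(0,56,5):
    v=R.from_euler('z',-a,degrees=True).apply([*h,0])
    print(a,r.inv().apply(np.array([*(P+v[:2]),p[2]])-p).round(3))
E
```

```text
clock: 4.2
tcp_pos: [0.5742, 0.0459, 0.3102]
orientation: [-0.004, 0.004, 1.0, -0.001]
wrist_force: [-5.9, -2.2, -7.5]
finger_gap: 0.0169
[-0.34709906  1.29268704 -0.22596348]
0.21334787258561563 175.99333846080742
0 [-0.003 -0.    -0.   ]
5 [-0.005  0.018 -0.   ]
10 [-0.009  0.036 -0.   ]
15 [-0.014  0.054 -0.   ]
20 [-0.02   0.071 -0.   ]
25 [-0.028  0.087 -0.   ]
30 [-0.038  0.103 -0.   ]
35 [-0.049  0.118 -0.001]
40 [-0.061  0.131 -0.001]
45 [-0.074  0.144 -0.001]
50 [-0.088  0.156 -0.001]
55 [-0.103  0.166 -0.001]
```

```bash
python3 -m creep '[[-0.004,0.01,0,0,0,0],[-0.005,0.018,0,0,0,0],[-0.007,0.027,0,0,0,0],[-0.009,0.036,0,0,0,0],[-0.011,0.045,0,0,0,0],[-0.014,0.054,0,0,0,0],[-0.017,0.062,0,0,0,0],[-0.02,0.07,0,0,0,0]]'
python3 - <<'E'
from h import *
P=np.array([.787,.031]);p,r,s=tcp();print(s['ft_torque'])
h=p[:2]-P;print(np.hypot(*h),np.degrees(np.arctan2(h[1],h[0])))
for a in range(0,45,4):
    v=R.from_euler('z',-a,degrees=True).apply([*h,0])
    print(a,r.inv().apply(np.array([*(P+v[:2]),p[2]])-p).round(3))
E
```

```text
clock: 5.0
tcp_pos: [0.5942, 0.1163, 0.3102]
orientation: [-0.005, 0.003, 1.0, -0.0]
wrist_force: [-6.2, 0.5, -7.8]
finger_gap: 0.0173
[ 0.07113973  1.20147161 -0.22656378]
0.2108198352965366 156.13235831147574
0 [0. 0. 0.]
4 [-0.006  0.013 -0.   ]
8 [-0.014  0.026 -0.   ]
12 [-0.022  0.038 -0.   ]
16 [-0.031  0.05  -0.   ]
20 [-0.04   0.061 -0.   ]
24 [-0.051  0.071 -0.   ]
28 [-0.062  0.081 -0.001]
32 [-0.074  0.09  -0.001]
36 [-0.086  0.098 -0.001]
40 [-0.099  0.105 -0.001]
44 [-0.113  0.111 -0.001]
```

```bash
python3 -m creep '[[-0.003,0.006,0.002,0,0,0],[-0.006,0.013,0.002,0,0,0],[-0.01,0.02,0.002,0,0,0],[-0.014,0.026,0.002,0,0,0],[-0.018,0.032,0.002,0,0,0],[-0.022,0.038,0.002,0,0,0],[-0.026,0.044,0.002,0,0,0],[-0.03,0.05,0.002,0,0,0]]'
python3 - <<'E'
from h import *
P=np.array([.787,.031]);p,r,s=tcp();print(s['ft_torque'])
h=p[:2]-P;print(np.hypot(*h),np.degrees(np.arctan2(h[1],h[0])))
for a in range(0,30,2):
    v=R.from_euler('z',-a,degrees=True).apply([*h,0])
    print(a,r.inv().apply(np.array([*(P+v[:2]),p[2]])-p).round(3))
E
```

```text
clock: 5.8
tcp_pos: [0.6272, 0.1658, 0.3102]
orientation: [-0.001, 0.004, 1.0, -0.0]
wrist_force: [-2.2, 0.5, -2.7]
finger_gap: 0.017
[ 0.21686367  0.55342698 -0.11330676]
0.20905665897459352 139.84396021604957
0 [0. 0. 0.]
2 [-0.005  0.006 -0.   ]
4 [-0.01   0.011 -0.   ]
6 [-0.015  0.016 -0.   ]
8 [-0.02   0.021 -0.   ]
10 [-0.026  0.026 -0.   ]
12 [-0.031  0.03  -0.   ]
14 [-0.037  0.035 -0.   ]
16 [-0.043  0.039 -0.   ]
18 [-0.049  0.043 -0.   ]
20 [-0.055  0.047 -0.   ]
22 [-0.062  0.05  -0.   ]
24 [-0.068  0.054 -0.   ]
26 [-0.075  0.057 -0.   ]
28 [-0.082  0.06  -0.   ]
```

```bash
python3 -m creep '[[-0.002,0.003,0,0,0,0],[-0.005,0.006,0,0,0,0],[-0.008,0.009,0,0,0,0],[-0.01,0.011,0,0,0,0],[-0.013,0.014,0,0,0,0],[-0.015,0.016,0,0,0,0],[-0.018,0.019,0,0,0,0],[-0.02,0.021,0,0,0,0]]'
python3 - <<'E'
from h import *
P=np.array([.787,.031]);p,r,s=tcp();print(s['ft_torque'])
h=p[:2]-P;print(np.hypot(*h),np.degrees(np.arctan2(h[1],h[0])))
for a in range(0,20,2):
    v=R.from_euler('z',-a,degrees=True).apply([*h,0])
    print(a,r.inv().apply(np.array([*(P+v[:2]),p[2]])-p).round(3))
E
```

```text
clock: 6.6
tcp_pos: [0.6319, 0.1662, 0.3094]
orientation: [-0.018, 0.009, 1.0, -0.019]
wrist_force: [-59.6, -64.5, 12.9]
finger_gap: 0.0172
[-12.31516414  11.36254499  -0.17149993]
0.20575017197540502 138.91602745088213
0 [0. 0. 0.]
2 [-0.005  0.005 -0.   ]
4 [-0.01   0.011 -0.001]
6 [-0.015  0.016 -0.001]
8 [-0.02   0.021 -0.002]
10 [-0.025  0.025 -0.002]
12 [-0.031  0.03  -0.002]
14 [-0.037  0.034 -0.003]
16 [-0.043  0.038 -0.003]
18 [-0.049  0.042 -0.003]
```

The stop is felt at about 139 deg. I'll ease the push off, leaving it just against the stop.

```bash
python3 -m creep '[[0.006,-0.006,0,0,0,0],[0.012,-0.012,0,0,0,0],[0.016,-0.016,0,0,0,0],[0.016,-0.017,0,0,0,0],[0.016,-0.017,0,0,0,0],[0.016,-0.017,0,0,0,0],[0.016,-0.017,0,0,0,0],[0.016,-0.017,0,0,0,0]]'; python3 -c "
from h import *
delta([.627,.166,.308],DOWN(np.pi))"
```

```text
clock: 7.4
tcp_pos: [0.634, 0.1658, 0.3097]
orientation: [0.001, 0.005, 1.0, -0.003]
wrist_force: [3.2, -8.3, -4.3]
finger_gap: 0.0169
shift [0.007  0.0001 0.0017] turn [-0.3  0.1 -0.6] tcp [0.634  0.1658 0.3097] F [ 3.2 -8.3 -4.3] gap 0.0169 t 7.4 q [ 0.14  0.48  0.49  1.58 -0.01  0.15]
```

Still pressed slightly against the stop; now open and rise.

```bash
python3 -m creep '[[0,0,0,0,0,0],[0,0,0,0,0,0],[0,0,0,0,0,0],[0,0,0,0,0,0],[0,0,0,0,0,0],[0,0,-0.02,0,0,0],[0,0,-0.04,0,0,0],[0,0,-0.07,0,0,0]]' 0.05 25
python3 - <<'E'
from h import *
P=np.array([.787,.031]);p,r,s=tcp()
a,d=grab('side','c'); b,db=grab('top','c')
for n,dd in(('side',d),('top',db)):
    Q,u,v=cloud(n,dd); ok=(abs(Q[:,2]-.297)<.008)&(Q[:,0]>.55)&(Q[:,0]<.85)&(Q[:,1]<.3)&(Q[:,1]>-.05); q=Q[ok]
    print(n,len(q),q.min(0).round(3),q.max(0).round(3))
delta([.56,-.117,.30],DOWN(np.pi/2))
cv2.imwrite('pics/c.png',np.vstack([cv2.resize(a[100:300,150:400],(500,300)),cv2.resize(b[100:300,150:400],(500,300))]))
E
```

```text
clock: 8.2
tcp_pos: [0.6318, 0.1689, 0.3799]
orientation: [-0.001, 0.004, 1.0, -0.0]
wrist_force: [1.0, -0.3, -0.5]
finger_gap: 0.0504
side 981 [0.583 0.026 0.289] [0.805 0.21  0.305]
top 437 [0.587 0.014 0.29 ] [0.808 0.165 0.305]
shift [ 0.0716 -0.2867  0.084 ] turn [ 0.4  0.3 89.6] tcp [0.6331 0.1691 0.3847] F [ 0.3 -0.4 -0.5] gap 0.0502 t 8.3 q [ 0.14  0.52  0.74  1.78 -0.    0.15]
```

View pics/c.png

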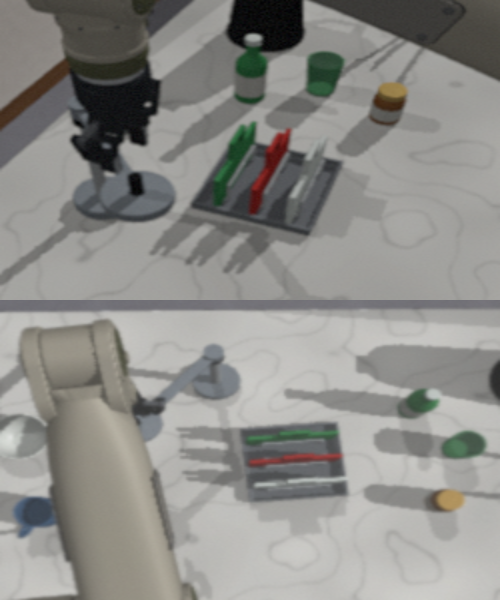

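The side view shows the lamp head well left of the rack with its knob free (≈(137,183) in the crop), and the boards are undisturbed. Now the red board's pose, with the top view unobstructed.

Run:
```python
from h import *
for n in('top','side'):
    im=cv2.imread(f'pics/c_{n}.png'); d=np.load(f'pics/c_{n}.npy'); hsv=cv2.cvtColor(im,cv2.COLOR_BGR2HSV)
    red=((hsv[...,0]<8)|(hsv[...,0]>172))&(hsv[...,1]>110)&(hsv[...,2]>60)
    P,u,v=cloud(n,d,red); ok=(P[:,0]>.45)&(P[:,0]<.65)&(P[:,1]<.05)&(P[:,1]>-.3); P=P[ok];uv=np.c_[u,v][ok]
    for lo,hi,z in((.145,.165,.155),(.097,.112,.105)):
        k=(P[:,2]>lo)&(P[:,2]<hi); Q=onplane(n,uv[k],z); 
        print(n,z,k.sum(),P[k].mean(0).round(4),'ray',Q.mean(0).round(4),'y',Q[:,1].min().round(3),Q[:,1].max().round(3), 'slope',np.polyfit(Q[:,1],Q[:,0],1).round(3))
    k=P[:,2]>.09; f=np.polyfit(P[k,1],P[k,0],1); print(' all',f.round(3),len(P))
    if n=='top':
        # rack outline grey pixels at low height for yaw
        c=np.vstack([uv]); 
        print('line', np.array(cv2.fitLine(uv.astype(np.float32),cv2.DIST_L2,0,.01,.01)).ravel(), uv.min(0),uv.max(0))
```

```text
top 0.155 40 [ 0.5633 -0.1221  0.1542] ray [ 0.5632 -0.1221  0.155 ] y -0.15 -0.094 slope [-0.074  0.554]
top 0.105 72 [ 0.5624 -0.1178  0.105 ] ray [ 0.5624 -0.1178  0.105 ] y -0.205 -0.036 slope [-0.08   0.553]
 all [-0.08   0.553] 149
line [ 9.94836807e-01 -1.01487726e-01  2.96744965e+02  2.05496643e+02] [275 203] [319 209]
side 0.155 47 [ 0.5621 -0.1144  0.1527] ray [ 0.5615 -0.1125  0.155 ] y -0.145 -0.084 slope [-0.079  0.553]
side 0.105 105 [ 0.5615 -0.1025  0.1035] ray [ 0.5611 -0.1013  0.105 ] y -0.207 -0.026 slope [-0.076  0.553]
 all [-0.072  0.553] 364
```

Both views agree: the handle top is at x≈0.5625, y≈−0.119, with the board yawed about +4.4° and a height of 0.155, as it should be. I'll move over it.

```bash
python3 -m creep '[[0.009,-0.036,0,0,0,8.5],[0.018,-0.072,0,0,0,17],[0.027,-0.108,0,0,0,25.5],[0.036,-0.144,0,0,0,34],[0.045,-0.18,0,0,0,42.5],[0.054,-0.216,0.02,0,0,51],[0.063,-0.252,0.04,0,0,59.5],[0.07,-0.287,0.07,0,0,68]]' 0.044 25
python3 -c "
from h import *
delta([.5625,-.119,.20],DOWN(np.radians(94.4)))"
```

```text
clock: 9.1
tcp_pos: [0.56, -0.1192, 0.3105]
orientation: [0.002, 0.565, 0.825, 0.0]
wrist_force: [0.6, -0.4, 0.3]
finger_gap: 0.0441
shift [-0.0005  0.0021  0.1105] turn [ 0.2  0.1 16.8] tcp [ 0.56   -0.1192  0.3105] F [ 0.6 -0.4  0.3] gap 0.0441 t 9.1 q [-0.35  0.3   0.22  1.49 -0.    0.85]
```

```bash
python3 -m creep '[[0,0.002,0.015,0,0,8],[0,0.002,0.03,0,0,16.8],[0,0.002,0.05,0,0,16.8],[0,0.002,0.07,0,0,16.8],[0,0.002,0.09,0,0,16.8],[0,0.002,0.11,0,0,16.8],[0,0.002,0.125,0,0,16.8],[0,0.002,0.125,0,0,16.8]]'
python3 - <<'E'
from h import *
a,_=grab('side','d')
cv2.imwrite('pics/d.png',cv2.resize(a[130:270,210:360],(600,560),interpolation=cv2.INTER_CUBIC))
delta([.5625,-.119,.118],DOWN(np.radians(94.4)))
E
```

```text
clock: 9.9
tcp_pos: [0.5602, -0.1162, 0.1825]
orientation: [-0.002, 0.677, 0.736, -0.001]
wrist_force: [-0.1, 0.1, -0.3]
finger_gap: 0.0441
shift [-0.0027  0.0015  0.066 ] turn [-0.1 -0.1  0.4] tcp [ 0.561  -0.1165  0.184 ] F [0.  0.8 0.3] gap 0.0441 t 9.95 q [-0.34  0.33 -0.05  1.2  -0.    1.14]
```

View pics/d.png

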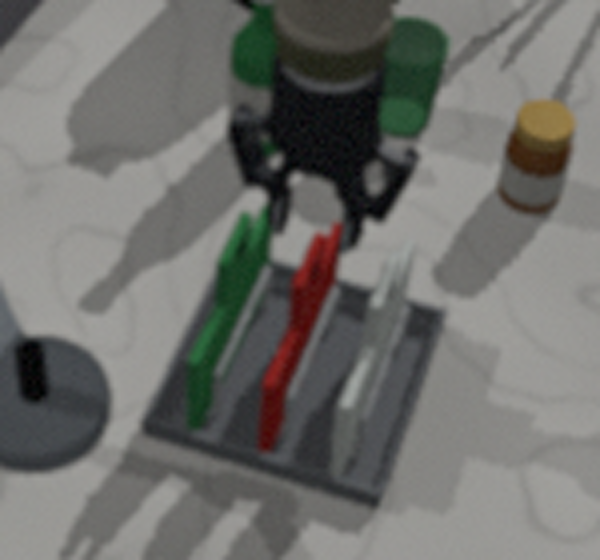

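The fingers straddle the red handle (tips ≈(280,225) and (350,235) about the handle top at (325,245)), clear of the green and white ones. Descend.

```bash
python3 -m creep '[[-0.002,0.001,0.01,0,0,0],[-0.002,0.001,0.02,0,0,0],[-0.002,0.001,0.03,0,0,0],[-0.002,0.001,0.04,0,0,0],[-0.002,0.001,0.05,0,0,0],[-0.002,0.001,0.06,0,0,0],[-0.002,0.001,0.065,0,0,0],[-0.002,0.001,0.065,0,0,0]]'
python3 -m creep '[[0,0,0,0,0,0],[0,0,0,0,0,0],[0,0,0,0,0,0],[0,0,0,0,0,0],[0,0,0,0,0,0],[0,0,0,0,0,0],[0,0,0,0,0,0],[0,0,0,0,0,0]]' 0 40
python3 -c "
from h import *
delta([.5625,-.119,.118],DOWN(np.radians(94.4)));print(tcp()[2]['ft_torque'])"
```

```text
clock: 10.75
tcp_pos: [0.5625, -0.1187, 0.1192]
orientation: [-0.001, 0.677, 0.736, -0.0]
wrist_force: [0.2, 0.2, 0.1]
finger_gap: 0.0442
clock: 11.55
tcp_pos: [0.5637, -0.119, 0.121]
orientation: [0.001, 0.677, 0.736, 0.0]
wrist_force: [0.1, -0.5, 6.1]
finger_gap: 0.0094
shift [ 0.0001 -0.0012  0.003 ] turn [0.1 0.  0.4] tcp [ 0.5637 -0.119   0.121 ] F [ 0.1 -0.5  6.1] gap 0.0094 t 11.55 q [-0.35  0.37 -0.15  1.05 -0.    1.14]
[ 0.01724573 -0.02799843  0.0366499 ]
```

```bash
python3 -m creep '[[0,0,0,0,0,0],[0,0,0,0,0,0],[0,0,-0.008,0,0,0],[0,0,-0.02,0,0,0],[0,0,-0.035,0,0,0],[0,0,-0.05,0,0,0],[0,0,-0.065,0,0,0],[0,0,-0.08,0,0,0]]' 0 80
python3 -m creep '[[0,0,-0.015,0,0,0],[0,0,-0.035,0,0,0],[0,0,-0.055,0,0,0],[0,0,-0.075,0,0,0],[0,0,-0.09,0,0,0],[0,0,-0.1,0,0,0],[0,0,-0.1,0,0,0],[0,0,-0.1,0,0,0]]'
python3 - <<'E'
from h import *
a,_=grab('side','e'); grab('top','e')
cv2.imwrite('pics/e.png',cv2.resize(a[60:280,150:400],(600,528),interpolation=cv2.INTER_CUBIC))
p,r,s=tcp()
# target: board yaw psi, lean 45, face centre
L=np.array([.630,.166,.275]); psi=np.radians(15); hx=np.array([np.cos(psi),np.sin(psi),0]); by=np.array([-np.sin(psi),np.cos(psi),0]); Z=np.array([0,0,1.])
n=(hx+Z)/2**.5; bz=(Z-hx)/2**.5
face=L-.025*hx; face[2]=.175
g=face+.082*bz; t=g-.019*bz
M=np.c_[by,n,-bz]; print('det',np.linalg.det(M),'grasp',g,'tcp',t,'foot',face-.05*bz)
delta(t,M)
delta([t[0]-.08,t[1],.30],M)
print(tcp()[2]['ft_torque'])
E
```

```text
clock: 12.35
tcp_pos: [0.5627, -0.1187, 0.2011]
orientation: [-0.0, 0.677, 0.736, -0.0]
wrist_force: [0.3, -0.1, -2.3]
finger_gap: 0.0092
clock: 13.15
tcp_pos: [0.563, -0.1188, 0.2998]
orientation: [-0.0, 0.677, 0.736, -0.0]
wrist_force: [-0.1, 0.3, -3.2]
finger_gap: 0.009
det 0.9999999999999999 grasp [0.54984481 0.14452248 0.23298276] tcp [0.56282205 0.14799972 0.21954773] foot [0.64000249 0.16868016 0.13964466]
shift [0.2657 0.0224 0.0798] turn [-45.    4.   -9.7] tcp [ 0.5627 -0.1187  0.2992] F [-0.6  0.2 -2. ] gap 0.009 t 13.25 q [-0.35  0.31  0.2   1.47 -0.    1.14]
shift [ 0.2724 -0.0574 -0.0005] turn [-45.    4.   -9.7] tcp [ 0.5627 -0.1187  0.2992] F [-0.6  0.2 -2. ] gap 0.009 t 13.25 q [-0.35  0.31  0.2   1.47 -0.    1.14]
[-0.02805861 -0.0058977  -0.02473852]
```

View pics/e.png

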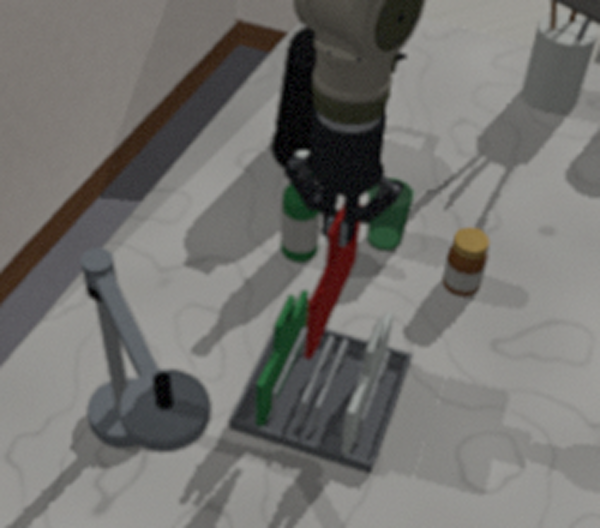

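The board is out of the rack, squarely held, and the green and white ones are still in place. Next I lean it while drawing back, before going left.

```bash
python3 -m creep '[[0,-0.01,0,-6,0.5,-1.3],[0.01,-0.02,0,-13,1.2,-2.8],[0.02,-0.035,0.005,-20,1.8,-4.3],[0.03,-0.05,0.01,-27,2.4,-5.8],[0.04,-0.065,0.015,-34,3,-7.3],[0.05,-0.08,0.02,-40,3.6,-8.7],[0.06,-0.08,0.02,-45,4,-9.7],[0.07,-0.08,0.02,-45,4,-9.7]]'
python3 - <<'E'
from h import *
psi=np.radians(15); hx=np.array([np.cos(psi),np.sin(psi),0]); by=np.array([-np.sin(psi),np.cos(psi),0]); Z=np.array([0,0,1.])
n=(hx+Z)/2**.5; bz=(Z-hx)/2**.5
M=np.c_[by,n,-bz]; t=np.array([.563,.148,.2195])
delta(t-.10*hx-[0,0,.01],M); delta(t,M)
E
```

```text
clock: 14.05
tcp_pos: [0.4741, -0.0547, 0.276]
orientation: [0.232, 0.565, 0.732, 0.303]
wrist_force: [-0.4, -0.9, -3.3]
finger_gap: 0.0091
shift [ 0.1727 -0.0208  0.0741] turn [-0.1  0.  -0.3] tcp [ 0.4741 -0.0547  0.276 ] F [-0.4 -0.9 -3.3] gap 0.0091 t 14.05 q [-0.66 -0.38 -0.77  0.64  0.6   0.82]
shift [0.1732 0.0572 0.1376] turn [-0.1  0.  -0.3] tcp [ 0.4741 -0.0547  0.276 ] F [-0.4 -0.9 -3.3] gap 0.0091 t 14.05 q [-0.66 -0.38 -0.77  0.64  0.6   0.82]
```

```bash
python3 -m creep '[[0.025,0,0,0,0,0],[0.05,0,0,0,0,0],[0.075,0,0,0,0,0],[0.1,0,0.01,0,0,0],[0.125,-0.005,0.02,0,0,0],[0.15,-0.01,0.04,0,0,0],[0.165,-0.015,0.06,0,0,0],[0.172,-0.02,0.074,0,0,0]]'
python3 - <<'E'
from h import *
psi=np.radians(15); hx=np.array([np.cos(psi),np.sin(psi),0]); by=np.array([-np.sin(psi),np.cos(psi),0]); Z=np.array([0,0,1.])
n=(hx+Z)/2**.5; bz=(Z-hx)/2**.5
M=np.c_[by,n,-bz]; t=np.array([.563,.148,.2195])
delta(t,M)
E
```

```text
clock: 14.85
tcp_pos: [0.4698, 0.1227, 0.213]
orientation: [0.233, 0.561, 0.734, 0.304]
wrist_force: [0.2, -0.8, -2.6]
finger_gap: 0.0086
shift [0.     0.0728 0.0637] turn [-0.  -0.1  0.1] tcp [0.4698 0.1227 0.213 ] F [ 0.2 -0.8 -2.6] gap 0.0086 t 14.85 q [-0.05 -0.41 -1.    0.22  0.22  1.35]
```

```bash
python3 -m creep '[[0,0.01,0.008,0,0,0],[0,0.02,0.017,0,0,0],[0,0.03,0.026,0,0,0],[0,0.04,0.035,0,0,0],[0,0.05,0.044,0,0,0],[0,0.06,0.053,0,0,0],[0,0.068,0.06,0,0,0],[0,0.073,0.064,0,0,0]]'
python3 -m creep '[[0,0,0,0,0,0],[0,0,0,0,0,0],[0,0,0,0,0,0],[0,0,0,0,0,0],[0,0,0,0,0,0],[0,0,0,0,0,0],[0,0,0,0,0,0],[0,0,0,0,0,0]]'
python3 - <<'E'
from h import *
a,d=grab('side','f'); b,db=grab('top','f')
cv2.imwrite('pics/f.png',np.hstack([cv2.resize(a[90:310,80:290],(400,420)),cv2.resize(b[90:310,150:360],(400,420))]))
for n,im,dd in(('side',a,d),('top',b,db)):
    hsv=cv2.cvtColor(im,cv2.COLOR_BGR2HSV); red=((hsv[...,0]<8)|(hsv[...,0]>172))&(hsv[...,1]>110)&(hsv[...,2]>40)
    red=cv2.erode(red.astype(np.uint8),np.ones((3,3)))>0
    P,u,v=cloud(n,dd,red); k=(P[:,2]>.1)&(P[:,0]>.45)&(P[:,0]<.75)&(P[:,1]>0)&(P[:,1]<.35)
    P=P[k]; print(n,len(P)); 
    if len(P)>20:
        c=np.median(P,0)
        for _ in range(3): 
            U,S,V=np.linalg.svd(P-P.mean(0)); e=abs((P-P.mean(0))@V[2]); P=P[e<max(.004,2.5*np.median(e))]
        nn=V[2]*np.sign(V[2][2]); print(' n',nn.round(3),'elev',np.degrees(np.arcsin(nn[2])).round(1),'yaw',np.degrees(np.arctan2(nn[1],nn[0])).round(1),P.mean(0).round(3),P.min(0).round(3),P.max(0).round(3),S[2]/len(P)**.5)
    Q,u,v=cloud(n,dd); ok=(abs(Q[:,2]-.297)<.008)&(Q[:,0]>.55)&(Q[:,0]<.85)&(Q[:,1]<.3)&(Q[:,1]>-.05); q=Q[ok]; print(' head',q.min(0).round(3),q.max(0).round(3))
delta([.563,.148,.2195],tcp()[1].as_matrix())
E
```

```text
clock: 15.65
tcp_pos: [0.5648, 0.1462, 0.2204]
orientation: [0.233, 0.562, 0.733, 0.304]
wrist_force: [0.1, 0.3, -3.3]
finger_gap: 0.0091
clock: 16.45
tcp_pos: [0.5638, 0.1453, 0.2205]
orientation: [0.234, 0.562, 0.733, 0.304]
wrist_force: [0.4, 0.1, -3.1]
finger_gap: 0.0089
side 1019
 n [0.684 0.183 0.707] elev 45.0 yaw 14.9 [0.596 0.172 0.189] [0.538 0.07  0.149] [0.644 0.246 0.247] 0.0010564329318428051
 head [0.55  0.012 0.289] [0.805 0.21  0.305]
top 160
 n [0.685 0.186 0.704] elev 44.8 yaw 15.2 [0.608 0.134 0.188] [0.552 0.067 0.155] [0.652 0.236 0.246] 0.0016254689656286627
 head [0.551 0.014 0.289] [0.804 0.206 0.305]
shift [ 0.0028 -0.0007  0.0006] turn [-0. -0.  0.] tcp [0.5638 0.1453 0.2204] F [-0.  -0.4 -1.9] gap 0.0086 t 16.55 q [ 0.03 -0.18 -0.85  0.13  0.16  1.4 ]
```

View pics/f.png

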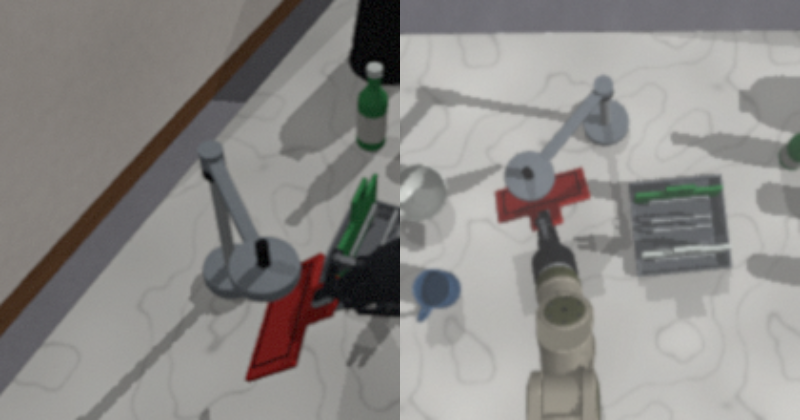

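The final view shows the red board, grooved face up, just under the lamp head on the robot's side. It is level and clear of everything, and the lamp is still at its stop. The measured lean is 45°, and the bottom edge is about 0.14 m up. Handing in.

```bash
python3 -c "
from h import *
s=env.get_state();print(abs(s['qvel']).max(),s['wrist_force'],s['finger_gap']);print(env.hand_in())"
```

```text
0.001488161277464028 [-0.02742741 -0.38029076 -1.90913187] 0.008606575771012032
the job is handed in; nothing more can be done
None
```

I swung the lamp to its left stop, then lifted the red board straight out of the rack. I handed the job in at about 16.6 s with the board still held under the lamp head.

- **Lamp:** I pinched the knob and swung the arm until it met the stop, with a brief push of about 88 N at the wrist (limit 120 N). I eased that off and let go. The last depth reading put the head at about (0.63, 0.165), the same place as just after I let go.
- **Board:** Plane fits in the two cameras gave a lean of 45.0° and 44.8°, and a heading of 14.9° and 15.2°, with the grooved face up and away from the robot. Its bottom edge is level at about 0.14 m, taken from the tool pose. The centre of the panel is about 0.10 m below the lamp head, offset 25 mm towards the robot.
- **Grip and steadiness:** The board is held at 80 N. Joint speeds were about 0.001 rad/s and the wrist carried only the board's weight, so it touches nothing.
- **Other things:** The last picture shows the green and white boards, the mug and the bowl where they stood. I didn't measure the bystanders again after the first look. The jar and tumbler were outside the last views I looked at; they were in place in the earlier ones, and nothing came near them.

No check failed. The finger opening read about 9 mm on the 10 mm handle, a small offset with no sign of slipping.

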